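Pin the electrode arm in its measuring position

TASK

Swing the white electrode arm round, by its green knob, until it meets its stop and the hole in it lies over the hole in the black lug beneath. Then take the red-knobbed locking pin from the rack and push it down through both holes until its flange sits on the arm, and let go. Leave the short blue-knobbed pin in the rack.

Things in the scene. Friction and masses are not known exactly. Their poses are not given: they have to be found in the camera images.
- lug_hole (a point): Centre of the 24 mm through hole in the fixed stand's black lug (56 mm wide, 12 thick), on its top face, 102 mm above the bench. x: level, along the lug, away from the upright pivot, which is at x = -110 mm; y level, z up. The white arm turns on the pivot 4 mm above the lug. A steel stop block beside the lug (y +24 to +36, x -63 to -47 mm) ends level with the arm's top; pivot cap 10 mm higher.
- green_knob (a point): Top centre of the arm's green round upright knob, 24 mm wide, 40 tall, 180 mm from the pivot. Arm: 46 wide, 12 thick, top 118 mm above the bench, 24 mm hole 110 mm from the pivot. It starts 26 to 54 deg to lug_hole's -y side, moves at under 2 N, stays put; towards +y it meets a stop with the holes in line and the knob at x 70, y 0 mm in lug_hole's frame. Electrode hangs below to 29 mm above bench.
- red_pin: Loose red-knobbed pin upright in a white rack. Steel shank 12 mm wide, 55 long, last 10 tapered to 6 wide; then a steel flange 40 wide, 5 thick; then the knob, 18 wide, 36 tall. About 70 g. Origin at the shank's tip, z up to the knob: flange underside at z = 55 mm, knob 60 to 96 mm. In the rack the flange rests on the rack's top, 65 mm above the bench; fully home, on the arm's top.
- blue_pin: The wrong pin, in the rack's other hole: like the red one but with a blue knob and a shank only 35 mm long. Origin at the tip of its shank, z up. It stays in the rack: a block 75 x 165 x 65 mm tall with its two 24 mm holes 80 mm apart along its length.

How it is judged:
On the way:
1. the arm is swung to its stop, its hole over the lug's hole (y of green_knob in the frame of lug_hole above -0.015 m), for 0.2 s.
At the end, for the whole second after the job is handed in: The arm is at its stop (knob within 15 mm of its lined-up place) and the red pin stands at rest through both holes: its tip within 14 mm sideways of the lug hole's centre and 31 to 47 mm below the lug's top face (39 mm when fully down), upright within 11 degrees, released (y of green_knob in the frame of lug_hole above -0.015 m and horizontal distance between red_pin and lug_hole below 0.014 m and z of red_pin in the frame of lug_hole between -0.047 and -0.031 m and angle between red_pin's own z axis and vertical below 0.2 rad and linear speed of red_pin below 0.03 m/s); the robot touches nothing.
It fails at once if the blue pin is moved more than 30 mm from where it stood (distance of blue_pin from where it was at the start of the episode above 0.03 m).
It also fails if it takes over 54 s, if anything falls off the work surface, if the arm or the gripper's body presses on something with over 40 N, if the wrist force passes 120 N, or if a joint passes its speed limit or range.

ROBOT

A 6-joint arm with a two-finger parallel gripper is mounted at the origin on the work surface. World frame = base frame: x ahead of the robot, y to its left, z up, the work surface at z = 0. Lengths are in m, angles in rad, forces in N, time in s.
With the tool pointing down it reaches from about 0.35 to 0.775 m from the base axis. Payload 7.3 kg.
Tool frame: the origin (TCP) lies midway between the tips of the shut fingers; the grasp point (between the pads) lies 19 mm behind it; z points along the fingers, y is the direction in which the jaws open and shut (so a half turn about z gives the same grasp; the last joint's range is limited). The gripper opens to 92 mm and grips with 3 to 60 N. Pads are 19 mm wide; open, the fingers measure 130 mm over their backs; the gripper's body (75 mm by 190 mm) begins 47 mm behind the grasp point.
Start: joints at [1.022, 0.342, 1.524, -0, 1.275, -0.146], TCP at [0.206, 0.483, 0.227] pointing down, gripper open.
Joint ranges: [-2.53, 2.53], [-0.77, 2.02], [0.04, 2.7], [-1, 4.14], [0.28, 2.66], [-3.11, 3.11]. Speed limits (rad/s): [2.57, 2.57, 3.14, 3.14, 3.14, 3.14].

INTERFACE

Orientations are given as [roll, pitch, yaw] about the fixed x, y, z axes, in that order (R = Rz(yaw) Ry(pitch) Rx(roll)).
In Python, from cell import robot gives the robot as it stands.
- The arm moves only by the tool step_arm, never from a script. Its argument "moves" is a list that holds one entry, the list of rows, each a list of 4 numbers: the shift along the tool's x, y, z in m, then the turn about the tool's z in rad. In form: [[[dx, dy, dz, roll], ...]]. A call has 1 to 8 rows; each row shifts and turns the commanded pose from where the row before left it, along the tool's axes as they then stand; what a row does not reach is not made up. A row lasts 1/12 s, in which the tool goes at most 41.7 mm and 7.16 degrees, less where a joint would pass 70% of its speed; a pose out of reach is approached as far as the arm can. A call with a gripper value outside its range is refused whole. "hand" is the opening, from 0 (shut) to 1 (fully open), set as the call begins (left out, the last holds). The fingers move at their own pace and stop on an object; "force" is the grip in N (left out, the last holds). Time passes only in rows, so rows that do not move let the fingers close. It gives the time, the measured TCP pose, the force and the opening at its end, in the units of the state.
- robot.observe(): the state, without advancing time (a new reading comes with each control period).
- robot.read_camera(name): name is "side" or "top" or "wrist"; returns a dict with "frame" (480x640x3 uint8, red, green, blue), "fovy" (degrees; the focal length in pixels is half the picture's height over the tangent of half this angle, whatever the lens; pixels are square), "cx", "cy" (the principal point, pixels), "k1" (the pictures are not rectified: a ray, as slopes to the right and down, at radius r is drawn at 1 + k1 r^2 times it, then the intrinsics apply), "R" (3x3) and "t" (3): a world point X has camera coordinates R X + t. Camera axes: x right, y down, z forward; pixel columns grow to the right and rows downward; lengths in m; the calibration is good to about 2 mm. A picture is of the moment at which its call begins. There is no depth.
- robot.hand_in(): hands the job in, once; it reports no verdict.
The state is a dict: "time": time; "qpos": joint angles; "qvel": joint speeds; "joint_efforts": joint torques, N m; "tool_pos": TCP position; "tool_rot": TCP orientation; "contact_force": force on the tool from outside, world axes, zero at the start; "torque": the same for the moment, N m; "opening": finger opening in m.
Only numpy, scipy, OpenCV 4.12 (cv2) and the standard library are available. Lean on these libraries where they do the work, as an engineer would, in place of code of your own. Each camera call takes 0.05 s, during which the arm holds its last target.

## Working session

There is one attempt and no reset: what is moved stays moved. The work goes in short steps, Python scripts to look and compute and a tool call to move; the robot and the scene stay as the last step left them, time stands still between calls to the robot, and variables do not carry over. Pictures are saved under pics/ and viewed, and the job is handed in when it is done.

Besides the shell and the picture viewer there is one more tool, called after "Request:" by a JSON object that holds its "op" and its "data", one argument or row to a line. step_arm: Moves the arm, as the interface text tells. Its arguments: {"type":"object","properties":{"moves":{"type":"array","items":{"type":"array","items":{"type":"array","items":{"type":"number"}}}},"hand":{"type":"number"},"force":{"type":"number"}},"required":["moves"]}

```bash
mkdir -p pics; ls; python3 - <<'E'
from cell import robot
import cv2,numpy as np,pickle
s=robot.observe()
for k,v in s.items(): print(k,np.round(v,4))
d={}
for n in("side","top","wrist"):
    c=robot.read_camera(n);d[n]=c
    cv2.imwrite(f"pics/a_{n}.png",c["frame"][:,:,::-1])
    print(n,c["fovy"],c["cx"],c["cy"],c["k1"],np.round(c["R"],3).tolist(),np.round(c["t"],3))
pickle.dump(d,open("a.pkl","wb"))
E
```

```text
pics
time 0.0
qpos [ 1.022   0.3427  1.525   0.      1.2754 -0.146 ]
qvel [-0.0002  0.0005  0.0009 -0.0012  0.0008  0.0009]
joint_efforts [-4.00000e-04 -4.31229e+01 -2.44220e+01  7.17000e-02  5.59000e-02
 -1.00000e-04]
tool_pos [0.2056 0.4827 0.226 ]
tool_rot [-3.1401e+00 -2.0000e-04  2.7388e+00]
contact_force [-0.1353 -0.1333  0.1497]
torque [-0.0111  0.0356  0.0305]
opening 0.0919
side 57.06914003700249 323.61403455479456 232.9143156563667 -0.03140401752294088 [[0.994, -0.109, 0.014], [-0.048, -0.547, -0.836], [0.099, 0.83, -0.549]] [-0.577  0.095  0.82 ]
top 55.48920301105498 325.13415968983264 238.9328715246782 -0.09545645213849424 [[-0.026, -1.0, 0.002], [-0.997, 0.026, -0.078], [0.078, -0.004, -0.997]] [-0.013  0.554  0.869]
wrist 64.59506041676923 321.1909072277588 235.0043713830572 0.0014480398190115879 [[0.391, 0.92, -0.001], [0.879, -0.373, 0.297], [0.273, -0.117, -0.955]] [-0.525 -0.038  0.391]
```

View pics/a_side.png

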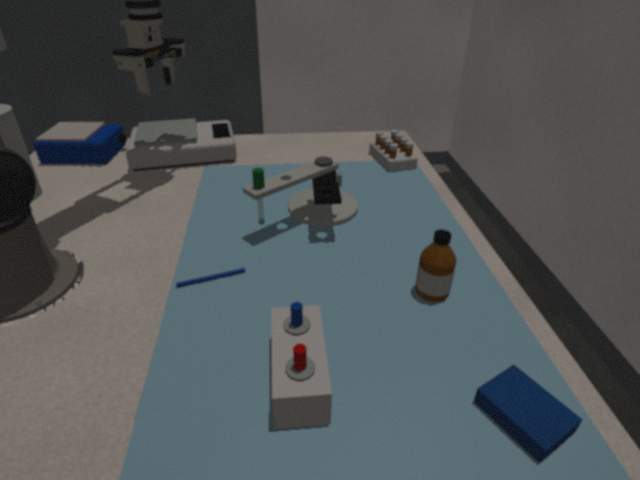

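View pics/a_top.png

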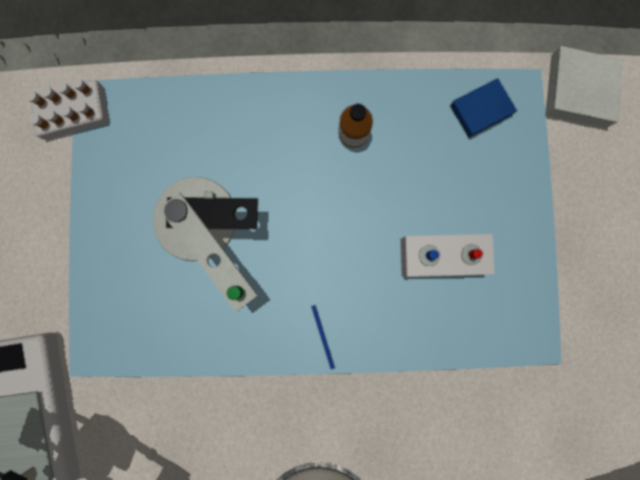

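View pics/a_wrist.png

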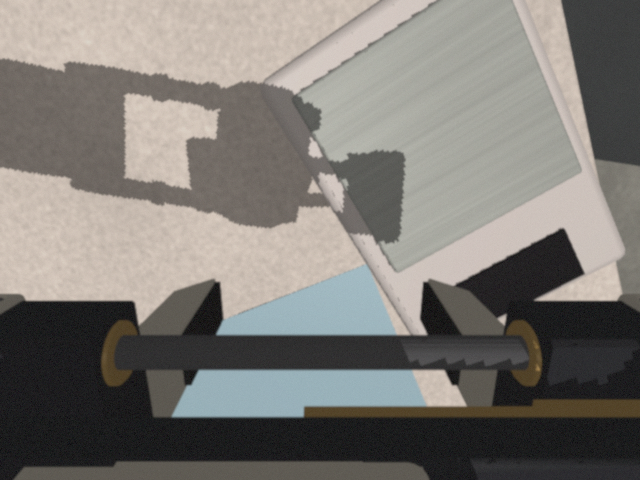

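The top view shows the pivot cap at about (176,210), the lug hole at (241,213), the green knob at (235,293), the blue knob at (431,255) and the red knob at (475,254). The side view shows the green knob at (258,178), red at (300,356) and blue at (296,313).

```bash
cat > h.py <<'E'
import numpy as np,cv2
def K(c):
    f=240/np.tan(np.radians(c["fovy"])/2); return f
def proj(c,X):
    p=np.asarray(c["R"])@np.asarray(X,float)+c["t"]; s=p[:2]/p[2]; s=s*(1+c["k1"]*(s@s)); return s*K(c)+[c["cx"],c["cy"]]
def ray(c,u):
    d=(np.asarray(u,float)-[c["cx"],c["cy"]])/K(c); s=d.copy()
    for _ in range(20): s=d/(1+c["k1"]*(s@s))
    R=np.asarray(c["R"]); o=-R.T@c["t"]; v=R.T@np.r_[s,1]; return o,v/np.linalg.norm(v)
def plane(c,u,z):
    o,v=ray(c,u); return o+v*(z-o[2])/v[2]
def tri(L):
    A=np.zeros((3,3));b=np.zeros(3);Ls=[]
    for c,u in L:
        o,v=ray(c,u);P=np.eye(3)-np.outer(v,v);A+=P;b+=P@o;Ls.append((o,P))
    X=np.linalg.solve(A,b); return X,[np.linalg.norm(P@(X-o))for o,P in Ls]
def mask(c,col):
    h=cv2.cvtColor(c["frame"],cv2.COLOR_RGB2HSV);H,S,V=cv2.split(h)
    if col=="red": m=((H<8)|(H>172))&(S>150)&(V>70)
    if col=="green": m=(H>45)&(H<80)&(S>120)&(V>40)
    if col=="blue": m=(H>105)&(H<125)&(S>150)&(V>50)
    return m.astype(np.uint8)
def blobs(c,col,amin=40):
    n,l,st,ce=cv2.connectedComponentsWithStats(mask(c,col))
    return [(st[i].tolist(),ce[i].round(1).tolist()) for i in range(1,n) if st[i][4]>=amin]
E
python3 - <<'E'
import pickle;from h import *
d=pickle.load(open("a.pkl","rb"));T,S=d["top"],d["side"]
for n,c in(("top",T),("side",S)):
    for col in("red","green","blue"):
        print(n,col,blobs(c,col))
t=cv2.resize(T["frame"][150:330,130:290],None,fx=5,fy=5,interpolation=cv2.INTER_CUBIC)[:600*2]
cv2.imwrite("pics/b_top.png",cv2.resize(T["frame"][170:320,150:280],None,fx=4,fy=4,interpolation=cv2.INTER_CUBIC)[:,:,::-1])
cv2.imwrite("pics/b_rack.png",cv2.resize(T["frame"][220:290,390:510],None,fx=6,fy=6,interpolation=cv2.INTER_CUBIC)[:,:,::-1])
cv2.imwrite("pics/b_side.png",cv2.resize(S["frame"][140:240,230:370],None,fx=5,fy=5,interpolation=cv2.INTER_CUBIC)[:,:,::-1])
E
```

```text
top red [([470, 250, 12, 8, 77], [475.8, 253.6])]
top green [([228, 287, 15, 12, 150], [234.8, 292.5])]
top blue [([453, 80, 63, 55, 1949], [484.0, 106.8]), ([427, 251, 11, 8, 71], [432.2, 254.6]), ([313, 306, 21, 62, 180], [322.8, 337.2])]
side red [([294, 344, 12, 11, 99], [299.3, 349.0])]
side green [([253, 168, 10, 21, 123], [257.7, 176.9])]
side blue [([34, 124, 88, 39, 1217], [84.2, 144.1]), ([177, 269, 67, 18, 209], [209.6, 277.4]), ([292, 303, 10, 23, 135], [296.1, 311.9]), ([479, 366, 101, 85, 3552], [529.8, 407.1])]
```

View pics/b_top.png

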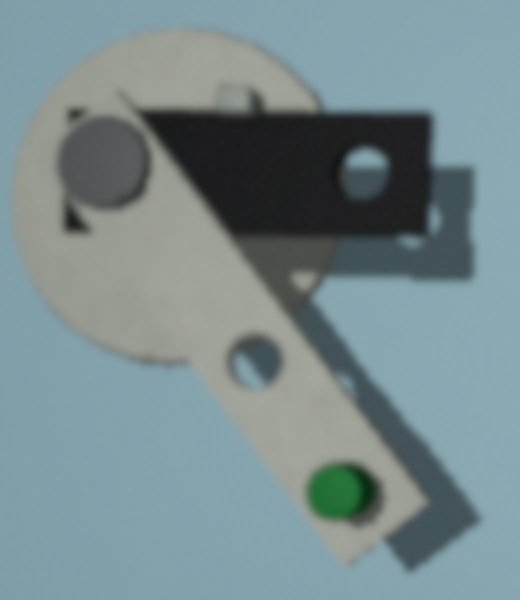

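View pics/b_rack.png

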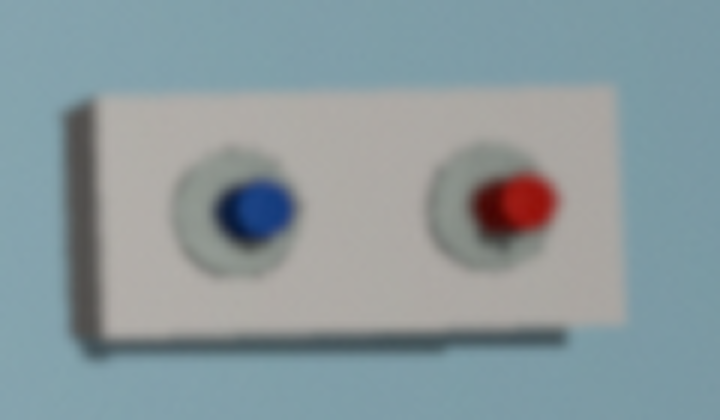

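View pics/b_side.png

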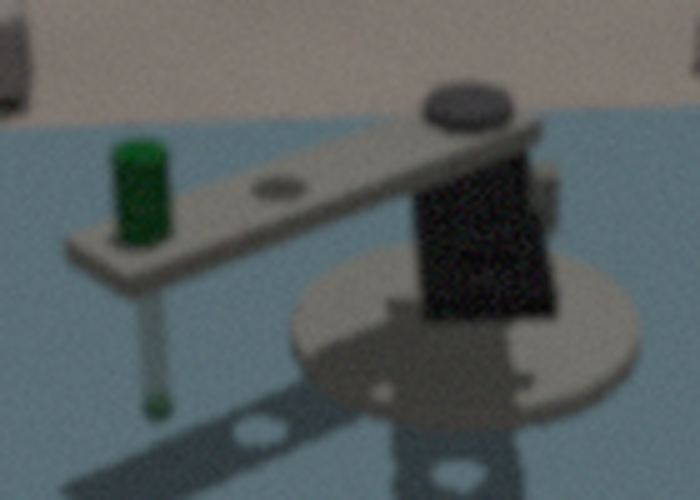

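Zoomed: top-view lug hole centre at about (240.9,213.2), knob top (233.7,292.6), cap (175.7,210.2), red knob top (477.6,253.8) and its flange (471.5,254.3). Now I'll triangulate.

```bash
python3 - <<'E'
import pickle;from h import *
d=pickle.load(open("a.pkl","rb"));T,S=d["top"],d["side"]
cv2.imwrite("pics/b_rs.png",cv2.resize(S["frame"][290:430,260:340],None,fx=4,fy=4,interpolation=cv2.INTER_CUBIC)[:,:,::-1])
o=-0.4
q=dict(green=((233.7+o,292.6+o),(258.1,169.4)),red=((477.6+o,253.8+o),(299.8,347.5)),blue=((433.6+o,254.4+o),(296.3,305.5)),cap=((175.7+o,210.2+o),(323.4,159.8)))
z=dict(green=.158,red=.106,blue=.106,cap=.128)
for k,(a,b) in q.items():
    X,e=tri([(T,a),(S,b)]);print(k,X.round(4),np.round(e,4),"top@z",plane(T,a,z[k]).round(4),"side@z",plane(S,b,z[k]).round(4))
print("lug",plane(T,(240.5,212.8),.102).round(4))
print("armhole",plane(T,(213.3,260.0),.118).round(4))
for c,r in(("redfl",(471.1,253.9)),("bluefl",(429.0,255.0))):print(c,plane(T,r,.07).round(4))
# lug edges far end corners in top
for u in((257.7,198.3),(257,228.5)):print(plane(T,u,.102).round(4))
E
```

```text
green [0.4595 0.127  0.1568] [0.0008 0.0008] top@z [0.4587 0.1267 0.158 ] side@z [0.4604 0.1243 0.158 ]
red [ 0.5148 -0.298   0.1028] [0.001 0.001] top@z [ 0.5137 -0.2969  0.106 ] side@z [ 0.5157 -0.3009  0.106 ]
blue [ 0.5155 -0.2183  0.1023] [0.0005 0.0005] top@z [ 0.5149 -0.2174  0.106 ] side@z [ 0.5158 -0.2223  0.106 ]
cap [0.6037 0.2341 0.1251] [0.0006 0.0006] top@z [0.6027 0.2332 0.128 ] side@z [0.6036 0.2278 0.128 ]
lug [0.5978 0.1233 0.102 ]
armhole [0.514  0.1691 0.118 ]
redfl [ 0.5145 -0.2975  0.07  ]
bluefl [ 0.5146 -0.2182  0.07  ]
[0.6231 0.0921 0.102 ]
[0.5688 0.094  0.102 ]
```

View pics/b_rs.png

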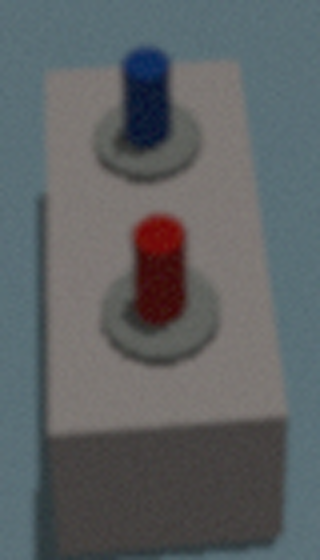

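Request:
{"op": "step_arm", "data": {
  "moves": [
    [[-0.0233,-0.0142,0,0],[-0.0233,-0.0142,0,0],[-0.0233,-0.0142,0,0],[-0.0233,-0.0142,0,0],[-0.0233,-0.0142,0,0],[-0.0233,-0.0142,0,0],[-0.0233,-0.0142,0,0],[-0.0233,-0.0142,0,0]]
  ],
  "hand": 0.6,
  "force": 10
}}

```text
time: 0.82
tool_pos: [0.3332, 0.3042, 0.2266]
tool_rot: [-3.141, -0.0, 2.739]
contact_force: [1.1, 0.1, 0.8]
opening: 0.0554
```

Request:
{"op": "step_arm", "data": {
  "moves": [
    [[-0.0233,-0.0142,0,0],[-0.0233,-0.0142,0,0],[-0.0233,-0.0142,0,0],[-0.0233,-0.0142,0,0],[-0.0233,-0.0142,0,0],[-0.0233,-0.0142,0,0],[-0.0233,-0.0142,0,0],[-0.0233,-0.0142,0,0]]
  ]
}}

```text
time: 1.48
tool_pos: [0.4601, 0.1266, 0.2266]
tool_rot: [-3.142, -0.0, 2.739]
contact_force: [0.7, 0.3, -0.5]
opening: 0.0552
```

Request:
{"op": "step_arm", "data": {
  "moves": [
    [[0,0,0,0.12],[0,0,0,0.12],[0,0,0,0.12],[0,0,0,0.12],[0,0,0,0.12],[0,0,0,0.12],[0,0,0,0.12],[0,0,0,0.12]]
  ]
}}

```text
time: 2.15
tool_pos: [0.4595, 0.1278, 0.2265]
tool_rot: [-3.141, -0.0, 1.773]
contact_force: [0.8, 0.1, -0.2]
opening: 0.0554
```

Request:
{"op": "step_arm", "data": {
  "moves": [
    [[0,0,0,0.12],[0,0,0,0.12],[0,0,0,0.12],[0,0,0,0.12],[0,0,0,0.12],[0,0,0,0.12],[0,0,0,0.12],[0,0,0,0.12]]
  ]
}}

```text
time: 2.82
tool_pos: [0.4595, 0.1278, 0.2265]
tool_rot: [-3.141, 0.0, 0.813]
contact_force: [0.4, -0.3, 0.5]
opening: 0.0549
```

```bash
cat >> h.py <<'E'
from scipy.spatial.transform import Rotation as Ro
def goto(s,X,yaw=None):
    R=Ro.from_euler("xyz",s["tool_rot"]); d=R.inv().apply(np.asarray(X)-s["tool_pos"])
    w=None
    if yaw is not None: w=-((np.radians(yaw)-s["tool_rot"][2]+np.pi)%(2*np.pi)-np.pi)
    print("pos",np.round(s["tool_pos"],4),"rot",np.degrees(s["tool_rot"]).round(1),"t",s["time"],"tool shift",d.round(4),"turn",w)
E
python3 - <<'E'
from cell import robot
from h import *
s=robot.observe();goto(s,[.459,.1268,.18],36.5)
c=robot.read_camera("wrist");cv2.imwrite("pics/c_w.png",c["frame"][:,:,::-1])
print(blobs(c,"green"))
E
```

```text
pos [0.4595 0.1278 0.2265] rot [-180.     0.    46.6] t 2.8167 tool shift [-0.0011  0.0004  0.0465] turn 0.17583618708969473
[([306, 221, 33, 46, 1177], [321.7, 244.3])]
```

View pics/c_w.png

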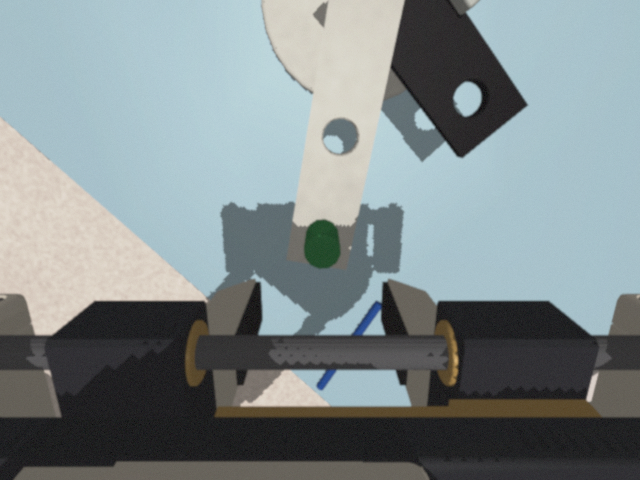

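The wrist view shows the knob at (322,244), centred between the fingers, and the lug hole at (467,98). Next I cross-check the wrist rays, then turn, descend and grip.

```bash
python3 - <<'E'
from cell import robot
from h import *
c=robot.read_camera("wrist")
print("knob",plane(c,(322,255),.158).round(4),"lug",plane(c,(468,98),.102).round(4),"armhole",plane(c,(340.5,135),.118).round(4))
E
```

```text
knob [0.4582 0.1251 0.158 ] lug [0.5987 0.1239 0.102 ] armhole [0.5171 0.1684 0.118 ]
```

Request:
{"op": "step_arm", "data": {
  "moves": [
    [[-0.001,0,0.0,0.09],[0,0,0.0,0.085],[0,0,0.016,0],[0,0,0.016,0],[0,0,0.016,0],[0,0,0.016,0],[0,0,0.016,0],[0,0,0.016,0]]
  ]
}}

```text
time: 3.58
tool_pos: [0.4589, 0.1271, 0.1299]
tool_rot: [-3.141, -0.0, 0.648]
contact_force: [0.1, 0.1, -0.3]
opening: 0.055
```

Request:
{"op": "step_arm", "data": {
  "moves": [
    [[0,0,0,0],[0,0,0,0],[0,0,0,0],[0,0,0,0],[0,0,0,0],[0,0,0,0]]
  ],
  "hand": 0,
  "force": 10
}}

```text
time: 4.08
tool_pos: [0.4595, 0.1272, 0.1316]
tool_rot: [3.141, -0.002, 0.644]
contact_force: [-0.2, 0.8, 2.2]
opening: 0.0237
```

Request:
{"op": "step_arm", "data": {
  "moves": [
    [[0.0003,0.0108,0,-0.06],[0.0003,0.0108,0,-0.06],[0.0003,0.0108,0,-0.06],[0.0003,0.0108,0,-0.06],[0.0003,0.0108,0,-0.06],[0.0003,0.0108,0,-0.06],[0.0003,0.0108,0,-0.06]]
  ]
}}

```text
time: 4.67
tool_pos: [0.516, 0.0772, 0.1316]
tool_rot: [3.141, -0.0, 1.067]
contact_force: [-0.7, -0.0, 3.5]
opening: 0.0233
```

Request:
{"op": "step_arm", "data": {
  "moves": [
    [[0.0003,0.0108,0,-0.06],[0.0003,0.0108,0,-0.06],[0.0003,0.0108,0,-0.06],[0.0003,0.0108,0,-0.06],[0.0003,0.0108,0,-0.06],[0,0,0,0]]
  ]
}}

```text
time: 5.17
tool_pos: [0.5677, 0.0579, 0.1315]
tool_rot: [3.139, 0.0, 1.366]
contact_force: [-1.3, -2.2, 6.4]
opening: 0.024
```

```bash
python3 - <<'E'
from cell import robot
from h import *
s=robot.observe();goto(s,[.596,.0535,.131],87.5);print(s["contact_force"])
E
```

```text
pos [0.5677 0.0579 0.1315] rot [179.8   0.   78.3] t 5.1667 tool shift [0.0014 0.0286 0.0006] turn -0.16139768392673304
[-1.26420378 -2.16660497  6.44823563]
```

Request:
{"op": "step_arm", "data": {
  "moves": [
    [[0.0004,0.009,0,-0.05],[0.0004,0.008,0,-0.045],[0.0002,0.006,0,-0.035],[0,0.003,0,-0.015],[0,0,0,0],[0,0,0,0]]
  ]
}}

```text
time: 5.67
tool_pos: [0.592, 0.0546, 0.1316]
tool_rot: [3.14, 0.002, 1.507]
contact_force: [-0.8, -5.3, 5.0]
opening: 0.0238
```

Request:
{"op": "step_arm", "data": {
  "moves": [
    [[0,0.002,0,-0.01],[0,0.002,0,0],[0,0,0,0],[0,0,0,0]]
  ]
}}

```text
time: 6.0
tool_pos: [0.5958, 0.0545, 0.1315]
tool_rot: [3.14, 0.002, 1.517]
contact_force: [0.6, -4.9, 4.9]
opening: 0.024
```

Request:
{"op": "step_arm", "data": {
  "moves": [
    [[0,0.002,0,0],[0,0.001,0,0],[0,0,0,0],[0,0,0,0]]
  ]
}}

```text
time: 6.33
tool_pos: [0.5965, 0.0544, 0.1314]
tool_rot: [-3.138, 0.002, 1.517]
contact_force: [-8.4, -4.6, 9.3]
opening: 0.0238
```

Request:
{"op": "step_arm", "data": {
  "moves": [
    [[0,0.002,0,0],[0,0.001,0,0],[0,0,0,0],[0,0,0,0]]
  ]
}}

```text
time: 6.67
tool_pos: [0.5966, 0.0544, 0.1312]
tool_rot: [-3.131, 0.002, 1.517]
contact_force: [-17.6, -4.7, 13.9]
opening: 0.0236
```

The stop is met at x ≈ 0.5965: force climbs and there is no more travel. I'll relieve it, open and lift.

Request:
{"op": "step_arm", "data": {
  "moves": [
    [[0,-0.004,0,0],[0,0,0,0]]
  ]
}}

```text
time: 6.83
tool_pos: [0.5965, 0.0545, 0.1313]
tool_rot: [-3.141, 0.002, 1.517]
contact_force: [-2.1, -4.5, 2.9]
opening: 0.0237
```

Request:
{"op": "step_arm", "data": {
  "moves": [
    [[0,0,0,0],[0,0,0,0],[0,0,0,0],[0,0,0,0],[0,0,-0.03,0],[0,0,-0.03,0],[0,0,-0.03,0],[0,0,-0.02,0]]
  ],
  "hand": 0.6
}}

```text
time: 7.5
tool_pos: [0.5984, 0.0557, 0.2437]
tool_rot: [3.138, -0.0, 1.519]
contact_force: [-0.1, -0.3, 0.9]
opening: 0.0548
```

```bash
python3 - <<'E'
from cell import robot
from h import *
s=robot.observe();goto(s,[.5145,-.2978,.20],90);print(s["contact_force"])
c=robot.read_camera("wrist");cv2.imwrite("pics/d_w.png",c["frame"][:,:,::-1])
import pickle;pickle.dump(c,open("dw.pkl","wb"))
E
```

```text
pos [0.5984 0.0557 0.2437] rot [179.8  -0.   87. ] t 7.5 tool shift [-0.3574 -0.0655  0.0433] turn -0.05207559476864798
[-0.07577337 -0.3421272   0.91128242]
```

View pics/d_w.png

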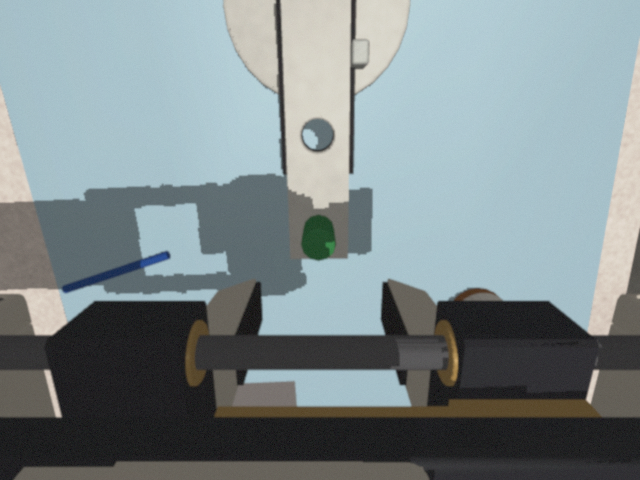

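The arm now lies over the lug, with its hole open at about (318,134) and the stop block beside it at (360,52).

Request:
{"op": "step_arm", "data": {
  "moves": [
    [[-0.0357,-0.0065,0,0],[-0.0357,-0.0065,0,0],[-0.0357,-0.0065,0,0],[-0.0357,-0.0065,0,0],[-0.0357,-0.0065,0,0]]
  ]
}}

```text
time: 7.97
tool_pos: [0.5554, -0.1223, 0.2404]
tool_rot: [-3.142, -0.0, 1.519]
contact_force: [1.6, -0.8, -0.4]
opening: 0.0552
```

Request:
{"op": "step_arm", "data": {
  "moves": [
    [[-0.0357,-0.0065,0,0],[-0.0357,-0.0065,0,0],[-0.0357,-0.0065,0,0],[-0.0357,-0.0065,0,0],[-0.0357,-0.0065,0,0],[0,0,0,-0.052],[0,0,0,0]]
  ]
}}

```text
time: 8.55
tool_pos: [0.5135, -0.2995, 0.2399]
tool_rot: [-3.141, -0.001, 1.569]
contact_force: [0.2, 0.4, -0.2]
opening: 0.055
```

```bash
python3 - <<'E'
from cell import robot
from h import *
import pickle
w=pickle.load(open("dw.pkl","rb"))
print("wrist hole",plane(w,(317.5,134),.118).round(4))
s=robot.observe();goto(s,[.5145,-.2978,.077],90)
for n in("wrist","top","side"):
    c=robot.read_camera(n);pickle.dump(c,open(f"e_{n}.pkl","wb"))
    cv2.imwrite(f"pics/e_{n}.png",c["frame"][:,:,::-1])
    print(n,blobs(c,"red"),blobs(c,"green"))
    if n=="top":cv2.imwrite("pics/e_topz.png",cv2.resize(c["frame"][170:270,150:290],None,fx=5,fy=5,interpolation=cv2.INTER_CUBIC)[:,:,::-1])
    if n=="side":cv2.imwrite("pics/e_sidez.png",cv2.resize(c["frame"][140:240,250:390],None,fx=5,fy=5,interpolation=cv2.INTER_CUBIC)[:,:,::-1])
E
```

```text
wrist hole [0.6002 0.1245 0.118 ]
pos [ 0.5135 -0.2995  0.2399] rot [-180.    -0.    89.9] t 8.55 tool shift [0.0016 0.0011 0.1629] turn -0.0018387546627236517
wrist [([314, 205, 20, 28, 455], [323.4, 218.9])] []
top [([469, 250, 13, 8, 90], [475.1, 253.6])] [([270, 204, 13, 14, 135], [276.5, 210.2])]
side [([294, 345, 12, 26, 213], [299.6, 358.1])] []
```

View pics/e_wrist.png

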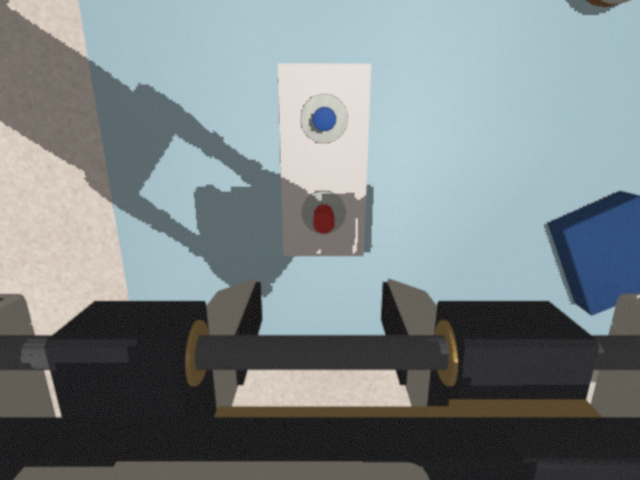

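View pics/e_topz.png

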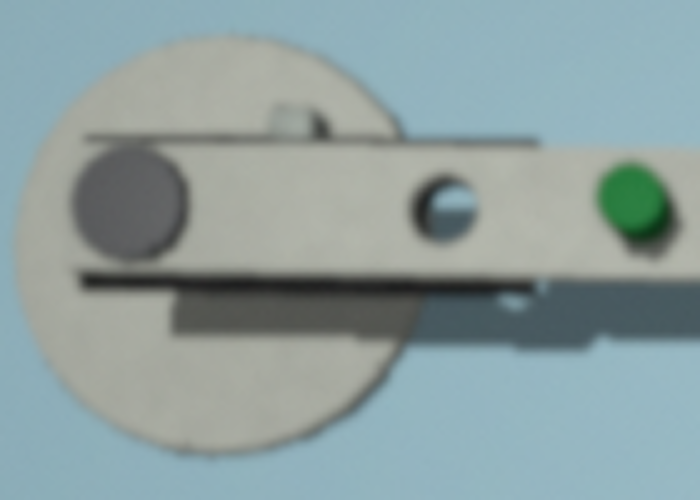

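View pics/e_sidez.png

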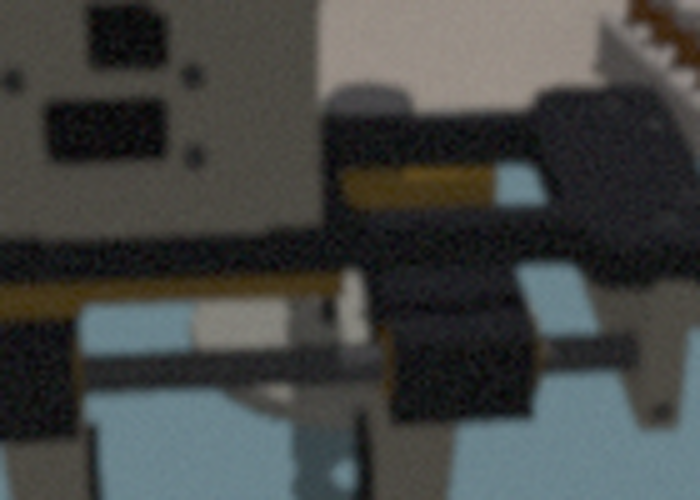

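The wrist view shows red at (323,219) between the fingers and blue at (323,119). In the top view the arm hole is open and centred at about (238.5,211.7), and the knob is at (275.8,209.2).

```bash
python3 - <<'E'
from h import *
import pickle
w,T,S=[pickle.load(open(f"e_{n}.pkl","rb")) for n in("wrist","top","side")]
print("hole",plane(T,(238.2,211.4),.118).round(4))
print("knob",plane(T,(275.8,209.2),.158).round(4))
print("red predicted in wrist: base/top",proj(w,[.5145,-.2978,.07]),proj(w,[.5145,-.2978,.106]))
print("red fl wrist",plane(w,(323.5,212),.07).round(4),"redtop",plane(w,(323.5,224),.106).round(4))
print(tri([(w,(323.5,224)),(T,(477.2,253.4)),(S,(299.8,347.5))]))
E
```

```text
hole [0.5981 0.1244 0.118 ]
knob [0.5943 0.0541 0.158 ]
red predicted in wrist: base/top [321.89081575 210.13859084] [321.94014767 220.72183336]
red fl wrist [ 0.5159 -0.2995  0.07  ] redtop [ 0.5157 -0.3005  0.106 ]
(array([ 0.51512136, -0.29932055,  0.104006  ]), [np.float64(0.001796743855580908), np.float64(0.002069706550305764), np.float64(0.0006626448368472277)])
```

Request:
{"op": "step_arm", "data": {
  "moves": [
    [[0.001,0.0015,0.023,0],[0,0,0.025,0],[0,0,0.025,0],[0,0,0.025,0],[0,0,0.025,0],[0,0,0.02,0],[0,0,0.015,0],[0,0,0.005,0]]
  ]
}}

```text
time: 9.37
tool_pos: [0.5151, -0.2944, 0.0752]
tool_rot: [-3.138, -0.003, 1.572]
contact_force: [0.2, 0.3, -0.5]
opening: 0.0547
```

Request:
{"op": "step_arm", "data": {
  "moves": [
    [[0,0,0,0],[0,0,0,0],[0,0,0,0],[0,0,0,0],[0,0,0,0],[0,0,0,0],[0,0,0,0]]
  ],
  "hand": 0,
  "force": 30
}}

```text
time: 9.95
tool_pos: [0.5159, -0.2969, 0.0783]
tool_rot: [3.141, 0.0, 1.571]
contact_force: [-0.3, 0.8, 3.1]
opening: 0.0172
```

Request:
{"op": "step_arm", "data": {
  "moves": [
    [[0,0,-0.01,0],[0,0,-0.02,0],[0,0,-0.02,0],[0,0,-0.03,0],[0,0,-0.03,0],[0,0,-0.03,0],[0,0,0,0],[0,0,0,0]]
  ]
}}

```text
time: 10.62
tool_pos: [0.5164, -0.2973, 0.2202]
tool_rot: [3.138, 0.003, 1.571]
contact_force: [-1.2, -0.7, -1.0]
opening: 0.0174
```

```bash
python3 - <<'E'
from cell import robot
from h import *
import pickle
s=robot.observe();goto(s,[.5998,.1242,.218],90);print(s["contact_force"])
for n in("wrist","top","side"):
    c=robot.read_camera(n);pickle.dump(c,open(f"f_{n}.pkl","wb"))
    cv2.imwrite(f"pics/f_{n}.png",c["frame"][:,:,::-1])
    print(n,blobs(c,"red",10))
    if n=="side":cv2.imwrite("pics/f_sidez.png",cv2.resize(c["frame"][200:400,220:420],None,fx=3,fy=3,interpolation=cv2.INTER_CUBIC)[:,:,::-1])
E
```

```text
pos [ 0.5164 -0.2973  0.2202] rot [179.8   0.2  90. ] t 10.6167 tool shift [0.4215 0.0834 0.0014] turn -4.524464773769665e-05
[-1.21380673 -0.69197768 -0.95827175]
wrist [([300, 285, 43, 50, 1822], [321.2, 311.9])]
top [([507, 244, 3, 10, 26], [507.9, 248.5]), ([497, 246, 3, 8, 15], [497.7, 249.7])]
side [([291, 258, 14, 31, 343], [297.5, 273.5])]
```

View pics/f_wrist.png

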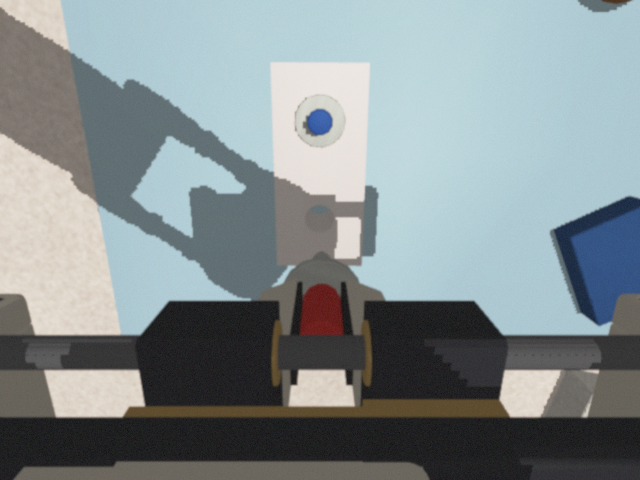

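View pics/f_sidez.png

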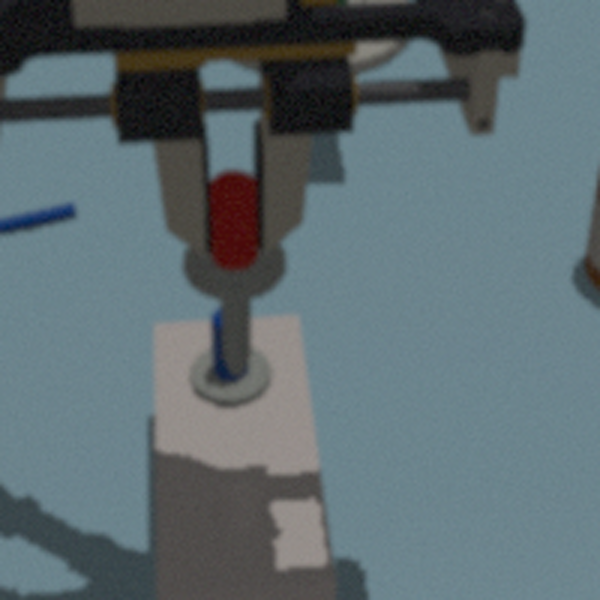

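The pin is held upright, with its tip at about (298.7,326) in the side view. The blue pin is still in place. Next: check the tip against the TCP, then lift and carry.

```bash
python3 - <<'E'
from h import *
import pickle
S=pickle.load(open("f_side.pkl","rb"));w=pickle.load(open("f_wrist.pkl","rb"))
print("pred tip",proj(S,[.5164,-.2973,.152]),"flange und",proj(S,[.5164,-.2973,.207]),"flange top", proj(S,[.5164,-.2973,.212]))
print("tip",plane(S,(298.5,325.5),.152).round(4))
g=S["frame"][285:335,280:315];cv2.imwrite("pics/f_tip.png",cv2.resize(g,None,fx=10,fy=10,interpolation=cv2.INTER_CUBIC)[:,:,::-1])
E
```

```text
pred tip [299.58521866 319.31573154] flange und [298.81650945 284.77005714] flange top [298.74254168 281.42192346]
tip [ 0.5144 -0.3077  0.152 ]
```

View pics/f_tip.png

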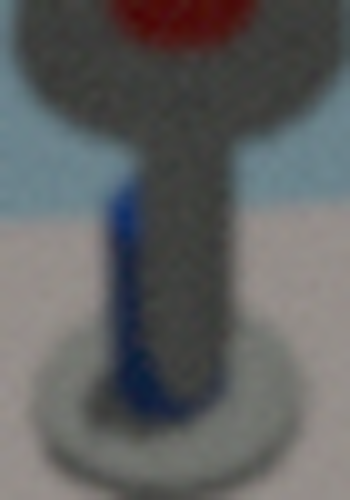

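Request:
{"op": "step_arm", "data": {
  "moves": [
    [[0,0,-0.02,0],[0,0,-0.02,0],[0.03,0.006,0,0],[0.03,0.006,0,0],[0.03,0.006,0,0],[0.03,0.006,0,0],[0.03,0.006,0,0],[0.03,0.006,0,0]]
  ]
}}

```text
time: 11.43
tool_pos: [0.5512, -0.1151, 0.2562]
tool_rot: [-3.139, -0.001, 1.571]
contact_force: [1.0, -1.0, -0.2]
opening: 0.0175
```

Request:
{"op": "step_arm", "data": {
  "moves": [
    [[0.03,0.006,0,0],[0.03,0.006,0,0],[0.03,0.006,0,0],[0.03,0.006,0,0],[0.03,0.006,0,0],[0.03,0.006,0,0],[0.03,0.006,0,0],[0.0,0.0,0,0]]
  ]
}}

```text
time: 12.1
tool_pos: [0.5934, 0.0984, 0.2558]
tool_rot: [-3.139, -0.002, 1.575]
contact_force: [1.1, -0.6, -0.9]
opening: 0.0174
```

```bash
python3 - <<'E'
from cell import robot
from h import *
s=robot.observe();goto(s,[.5998,.1242,.218],90);print(s["contact_force"],s["opening"])
E
```

```text
pos [0.5934 0.0984 0.2558] rot [-1.798e+02 -1.000e-01  9.030e+01] t 12.1 tool shift [0.0257 0.0066 0.0378] turn 0.004578719321458369
[ 1.06742016 -0.63230905 -0.93229191] 0.01740530499312884
```

Request:
{"op": "step_arm", "data": {
  "moves": [
    [[0.0257,0.0066,0,0],[0,0,0.015,0],[0,0,0,0],[0,0,0,0]]
  ]
}}

```text
time: 12.43
tool_pos: [0.5993, 0.1186, 0.2408]
tool_rot: [-3.137, 0.001, 1.571]
contact_force: [-0.0, -0.1, -0.3]
opening: 0.0176
```

```bash
python3 - <<'E'
from cell import robot
from h import *
import pickle
s=robot.observe();goto(s,[.5998,.1242,.218],90);print(s["contact_force"])
p=s["tool_pos"]
for n in("wrist","top","side"):
    c=robot.read_camera(n);pickle.dump(c,open(f"g_{n}.pkl","wb"))
    print(n,"tip",proj(c,p-[0,0,.068]).round(1),"hole",proj(c,[.5998,.1242,.118]).round(1),"fl",proj(c,p-[0,0,.013]).round(1))
    cv2.imwrite(f"pics/g_{n}.png",c["frame"][:,:,::-1])
    if n=="side":cv2.imwrite("pics/g_sidez.png",cv2.resize(c["frame"][100:220,260:380],None,fx=5,fy=5,interpolation=cv2.INTER_CUBIC)[:,:,::-1])
E
```

```text
pos [0.5993 0.1186 0.2408] rot [-179.7    0.    90. ] t 12.4333 tool shift [0.0057 0.0006 0.0228] turn 0.00021170503544132302
[-0.04860257 -0.05682926 -0.30989757]
wrist tip [320.8 250.4] hole [321.8 219.4] fl [320.2 287.9]
top tip [235.5 205.9] hole [238.3 210.4] fl [228.5 200.5]
side tip [327.5 161.5] hole [326.9 184.7] fl [328.1 135.2]
```

View pics/g_wrist.png

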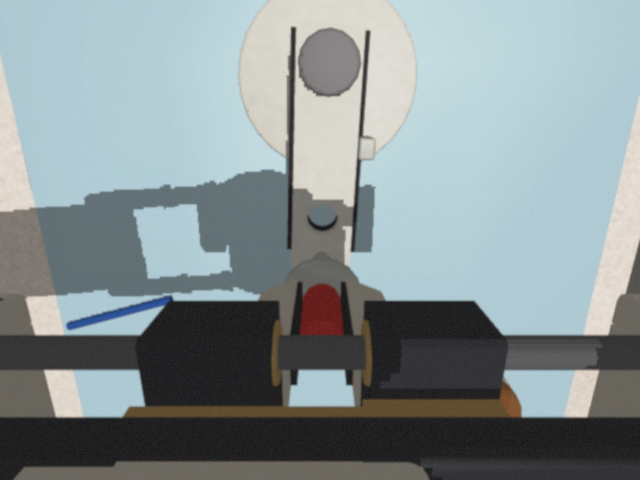

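View pics/g_sidez.png

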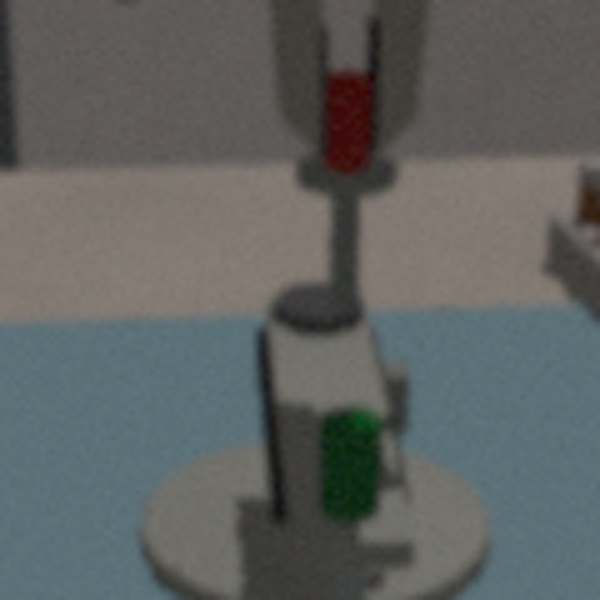

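View pics/g_top.png

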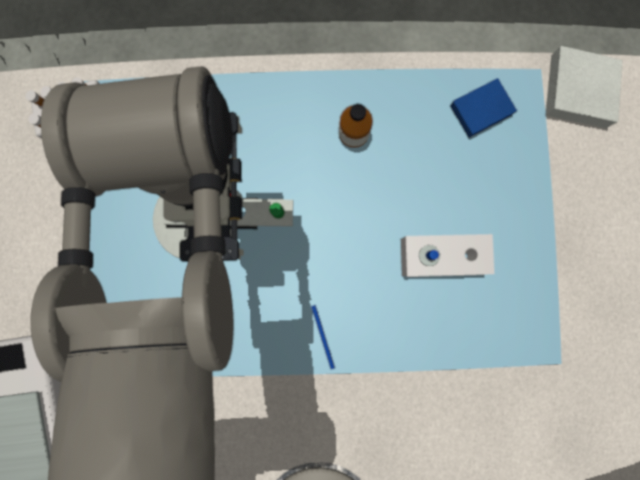

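```bash
python3 - <<'E'
from h import *
import pickle
c=pickle.load(open("g_wrist.pkl","rb"));S=pickle.load(open("g_side.pkl","rb"))
p=np.array([.5993,.1186,.2408])
for z in(-.008,-.013):print("flange front edge pred",proj(c,p+[0,.020,z]).round(1),plane(c,(321,258),p[2]+z).round(4))
print("hole wrist",plane(c,(322,216.5),.118).round(4))
print("tip side at z",plane(S,(328.6,162.2),p[2]-.068).round(4))
g=c["frame"][190:310,250:390];cv2.imwrite("pics/g_wz.png",cv2.resize(g,None,fx=5,fy=5,interpolation=cv2.INTER_CUBIC)[:,:,::-1])
E
```

```text
flange front edge pred [320.  253.2] [0.5997 0.1362 0.2328]
flange front edge pred [320.1 249.6] [0.5997 0.1343 0.2278]
hole wrist [0.5999 0.1265 0.118 ]
tip side at z [0.601  0.1149 0.1728]
```

View pics/g_wz.png

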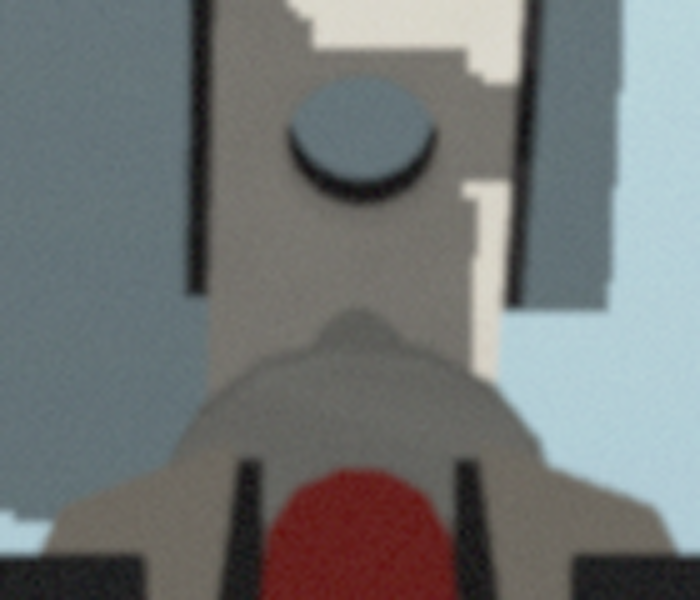

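The shank tip peeks out past the flange at about (321.6,252), and the hole is at (322.4,217.6). Side and wrist agree that the pin is upright but sits about 4 mm towards −y of the TCP. I'll shift for that.

Request:
{"op": "step_arm", "data": {
  "moves": [
    [[0.0102,0.0003,0,0],[0,0,0,0],[0,0,0,0],[0,0,0,0]]
  ]
}}

```text
time: 12.92
tool_pos: [0.6006, 0.1292, 0.243]
tool_rot: [3.141, 0.0, 1.571]
contact_force: [-0.2, 0.1, -1.2]
opening: 0.0175
```

```bash
python3 - <<'E'
from cell import robot
from h import *
import pickle
s=robot.observe();goto(s,[.5998,.129,.19],90)
c=robot.read_camera("wrist");cv2.imwrite("pics/h_wz.png",cv2.resize(c["frame"][190:310,250:390],None,fx=5,fy=5,interpolation=cv2.INTER_CUBIC)[:,:,::-1])
p=s["tool_pos"]
print("tip nominal-4mm front edge",proj(c,p+[0,-.001,-.068]).round(1),"hole",proj(c,[.5998,.125,.118]).round(1))
E
```

```text
pos [0.6006 0.1292 0.243 ] rot [180.   0.  90.] t 12.9167 tool shift [-0.0002 -0.0009  0.053 ] turn 0.0003011666596481888
tip nominal-4mm front edge [320.3 252. ] hole [319.4 231. ]
```

View pics/h_wz.png

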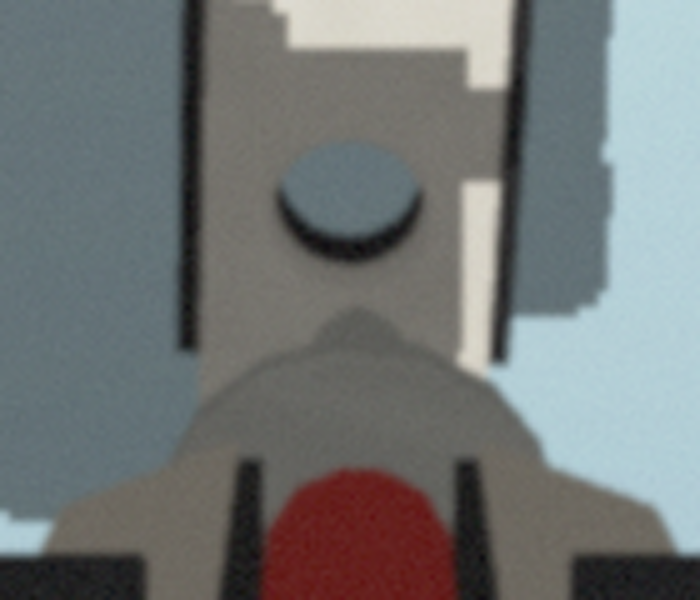

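The hole is at (319.8,230.4), matching the prediction. The tip is about 1 mm too far towards +x, so I'll correct that and descend to just above the arm.

Request:
{"op": "step_arm", "data": {
  "moves": [
    [[0,-0.001,0.01,0],[0,0,0.012,0],[0,0,0.012,0],[0,0,0.01,0],[0,0,0.006,0],[0,0,0,0],[0,0,0,0]]
  ]
}}

```text
time: 13.55
tool_pos: [0.5996, 0.1291, 0.1925]
tool_rot: [-3.141, -0.0, 1.571]
contact_force: [-0.0, -0.4, -1.1]
opening: 0.0171
```

```bash
python3 - <<'E'
from cell import robot
from h import *
s=robot.observe();goto(s,[.5998,.1294,.1313],90);print(s["contact_force"])
c=robot.read_camera("wrist");cv2.imwrite("pics/i_wz.png",cv2.resize(c["frame"][190:310,250:390],None,fx=5,fy=5,interpolation=cv2.INTER_CUBIC)[:,:,::-1])
c=robot.read_camera("side");cv2.imwrite("pics/i_sz.png",cv2.resize(c["frame"][110:230,260:380],None,fx=5,fy=5,interpolation=cv2.INTER_CUBIC)[:,:,::-1])
E
```

```text
pos [0.5996 0.1291 0.1925] rot [-180.   -0.   90.] t 13.55 tool shift [0.0003 0.0002 0.0612] turn -8.569773331590369e-05
[-0.03603158 -0.43478384 -1.07129759]
```

View pics/i_wz.png

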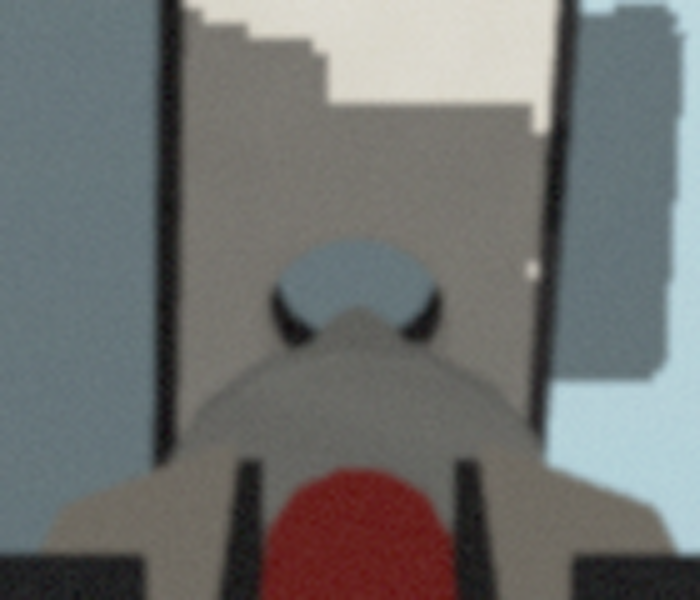

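View pics/i_sz.png

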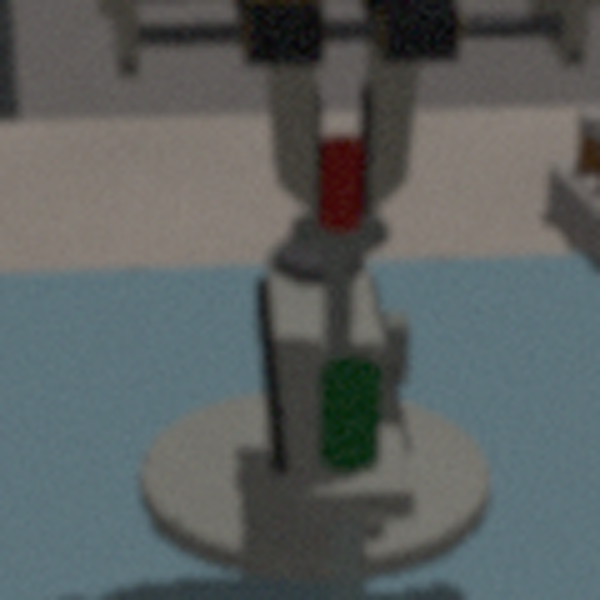

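The tip, with its front edge at zoom (358,305), is lined up with the hole, whose centre is about (356,312) and drifting towards it as the tool drops. I'll insert now.

Request:
{"op": "step_arm", "data": {
  "moves": [
    [[0,0,0.006,0],[0,0,0.006,0],[0,0,0.006,0],[0,0,0.006,0],[0,0,0,0]]
  ]
}}

```text
time: 14.07
tool_pos: [0.5988, 0.1291, 0.1669]
tool_rot: [-3.139, 0.0, 1.571]
contact_force: [-0.5, 0.2, -1.1]
opening: 0.0172
```

Request:
{"op": "step_arm", "data": {
  "moves": [
    [[0,0,0.006,0],[0,0,0.006,0],[0,0,0.006,0],[0,0,0.006,0],[0,0,0,0]]
  ]
}}

```text
time: 14.48
tool_pos: [0.5988, 0.1291, 0.143]
tool_rot: [-3.139, 0.0, 1.571]
contact_force: [-0.6, -0.3, -0.7]
opening: 0.0176
```

Request:
{"op": "step_arm", "data": {
  "moves": [
    [[0,0,0.005,0],[0,0,0.004,0],[0,0,0.002,0],[0,0,0,0],[0,0,0,0]]
  ]
}}

```text
time: 14.9
tool_pos: [0.5997, 0.1292, 0.1337]
tool_rot: [3.142, -0.0, 1.571]
contact_force: [-0.1, 0.4, -1.0]
opening: 0.017
```

Request:
{"op": "step_arm", "data": {
  "moves": [
    [[0,0,0.0015,0],[0,0,0,0],[0,0,0,0]]
  ]
}}

```text
time: 15.15
tool_pos: [0.5997, 0.1292, 0.1323]
tool_rot: [3.141, -0.0, 1.571]
contact_force: [-0.1, -0.3, -1.0]
opening: 0.0177
```

Request:
{"op": "step_arm", "data": {
  "moves": [
    [[0,0,0.0015,0],[0,0,0,0],[0,0,0,0]]
  ]
}}

```text
time: 15.4
tool_pos: [0.5999, 0.1292, 0.1313]
tool_rot: [3.141, -0.0, 1.571]
contact_force: [-0.5, -0.3, 2.8]
opening: 0.0172
```

Request:
{"op": "step_arm", "data": {
  "moves": [
    [[0,0,0.001,0],[0,0,0,0],[0,0,0,0]]
  ]
}}

```text
time: 15.65
tool_pos: [0.5999, 0.1292, 0.1312]
tool_rot: [3.14, -0.0, 1.571]
contact_force: [-3.5, 0.3, 8.4]
opening: 0.0169
```

The flange is seated at TCP z 0.1312, as predicted, with 8 N upward. I'll release, lift clear and check.

Request:
{"op": "step_arm", "data": {
  "moves": [
    [[0,0,0,0],[0,0,0,0],[0,0,0,0],[0,0,0,0],[0,0,-0.01,0],[0,0,-0.03,0],[0,0,-0.03,0],[0,0,-0.03,0]]
  ],
  "hand": 0.6
}}

```text
time: 16.32
tool_pos: [0.5994, 0.1291, 0.2313]
tool_rot: [-3.141, -0.0, 1.571]
contact_force: [0.8, 0.1, 1.1]
opening: 0.0551
```

Request:
{"op": "step_arm", "data": {
  "moves": [
    [[-0.035,0,-0.01,0],[-0.035,0,0,0],[-0.035,0,0,0],[-0.035,0,0,0],[-0.035,0,0,0],[-0.035,0,0,0],[0,0,0,0],[0,0,0,0]]
  ]
}}

```text
time: 16.98
tool_pos: [0.5995, -0.0827, 0.2401]
tool_rot: [3.141, -0.0, 1.567]
contact_force: [0.1, 0.9, -0.2]
opening: 0.0553
```

```bash
python3 - <<'E'
from cell import robot
from h import *
s=robot.observe();goto(s,[.5,0,.3],90);print(s["contact_force"])
L={}
for n in("top","side"):
    c=robot.read_camera(n);L[n]=c
    print(n,blobs(c,"red",10),blobs(c,"green"),blobs(c,"blue"))
    b=c["frame"][160:280,150:290] if n=="top" else c["frame"][100:240,250:390]
    cv2.imwrite(f"pics/j_{n}.png",cv2.resize(b,None,fx=4,fy=4,interpolation=cv2.INTER_CUBIC)[:,:,::-1])
E
```

```text
pos [ 0.5995 -0.0827  0.2401] rot [180.   -0.   89.8] t 16.9833 tool shift [ 0.0824 -0.0998 -0.0599] turn -0.0035305113345507344
[ 0.118947    0.9005334  -0.16860499]
top [([229, 204, 11, 11, 84], [233.9, 209.1])] [([270, 204, 14, 14, 136], [276.6, 210.3])] [([484, 80, 32, 46, 839], [497.5, 102.7])]
side [([327, 165, 4, 6, 20], [328.5, 167.5])] [([325, 181, 11, 23, 180], [329.6, 191.3])] [([73, 124, 50, 39, 963], [102.8, 144.3]), ([178, 269, 66, 17, 188], [212.0, 276.9]), ([291, 302, 11, 24, 198], [296.3, 312.9]), ([478, 366, 103, 85, 3648], [529.8, 407.2])]
```

View pics/j_top.png

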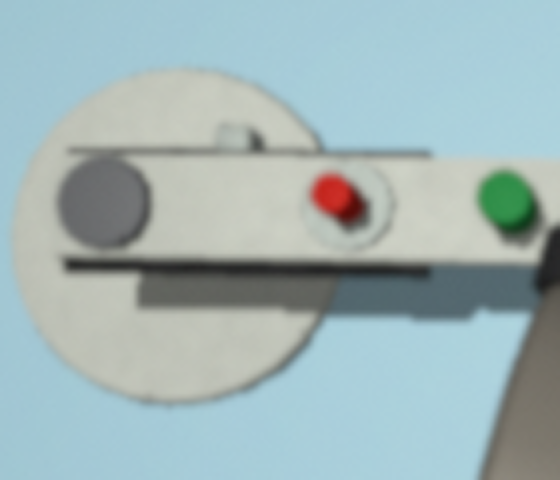

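View pics/j_side.png

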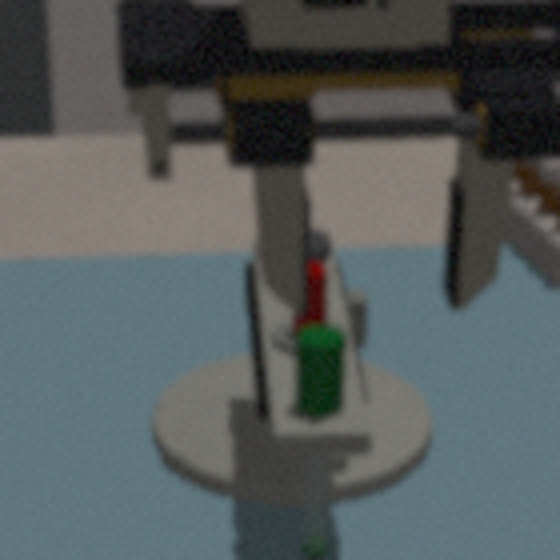

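The top view shows the flange flat on the arm, centred at zoom (348,204), the red knob upright and the arm at its stop. The side view has blue unmoved at (296.3,312.9). The robot is clear, so I'm handing in.

```bash
python3 -c "
from cell import robot
print(robot.hand_in())"
```

```text
the job is handed in; nothing more can be done
None
```

I swung the white arm by its green knob until it met its stop, then put the red pin down through both holes and let go. I handed the job in at about 17 s of the 54 s; the hand-in reports no verdict.

- **Arm:** it met its stop with the knob at x ≈ 0.5965, where the force rose to about 18 N sideways with no more travel. The last top view shows the arm still in line with the lug.
- **Red pin:** it seated at a TCP height of 0.1312 m, against 0.1313 m predicted, with about 8 N pushing back. After release, the top view shows its flange flat on the arm, the knob upright and the gripper clear.
- **Blue pin:** in the side view its knob stayed within about a pixel of where it started.

**What disagreed:**
- The cameras differed by 2 to 4 mm on some positions.
- The red pin turned out to be held about 4 mm off the gripper's centre along y. I corrected for that from the wrist and side views before inserting.
- The last side view was partly blocked by the gripper. The top view could not confirm the blue pin because the robot covered it, so the blue check rests on the side view alone.

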